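# Load a label roll in the tube-label dispenser and hold its spindle in place

## Task

Load the tube-label dispenser: set the fresh label roll into the saddle between its two cheeks and let go of it, then take the spindle by its blue handle and thread it from the right-hand side through the right bushing, the roll's core and the left bushing, until the grooved tip stands about one and a half to two centimetres out of the left bushing. Do not force the spindle, and leave the other things on the desk where they are. Finish still holding: the program ends with the gripper on the handle and the spindle spanning both bushings, held there lightly without wedging it against them, so that a colleague can snap the retaining clip onto the tip; do not let go.

Things in the scene. Friction and masses are not known exactly. Their poses are not given: they have to be found in the camera images.
- dispenser: tube-label dispenser, fixed to the desk: white base 150 (x) x 100 (y) x 13 mm with a 26 mm high peel edge at its front (x = -67 mm) and two grey cheeks 8 mm thick centred at y = -37 and +37 mm, 44 mm wide with round tops at z = 74 mm, each with a brass bushing (bore 16, length 12 mm). Origin: centre of its underside; x to its back (roughly away from the robot), y to its left, z up
- saddle (a point): where the roll's centre belongs: 52 mm above the desk, midway between the bushings, whose inner ends are 62 mm apart. The roll rests on two steel rods along y (10 mm thick, 20 mm before and behind, tops at z = 31 mm); the space is open above, in front and behind
- bushing_right (a point): centre of the right bushing's outer mouth, where the spindle enters: 43 mm to the right (dispenser -y) of point saddle, same height
- bushing_left (a point): centre of the left bushing's outer mouth, where the tip comes out: 43 mm to the left (dispenser +y) of point saddle, same height
- label_roll: fresh roll of white labels on a brown card core, 56 mm across, 50 mm wide, bore 25 mm, about 0.1 kg, standing on its rim on the desk with its axis level. Origin: its centre (28 mm above the desk at the start). Its y axis is the roll's axis; either end may go left
- spindle: spindle, about 60 g, lying level, tip to the robot's left: steel shaft 12 mm thick, tapering over the last 8 mm to 7 mm, a clip groove near the tip; flat-sided blue handle 14 wide (x), 56 long (y), 22 mm tall (z -6 to +16), too big for a bushing. Origin: on the shaft's axis, middle of the handle, 6 mm above the desk at the start; y to the tip, z up. Bare shaft from y = 28 to 138 mm
- spindle_tip (a point): the very end of the spindle's shaft, on its axis, 138 mm along y from the spindle's origin
- tube_cup: bystander: clear ribbed tub with used lilac sample tubes, 107 mm across, 118 mm tall, loose; origin at the centre of its underside
- lancet_box: bystander: red and white carton 60 x 90 x 45 mm, loose; origin at the centre of its underside
- sample_jar: bystander: clear empty jar with a lid, 62 mm across, 117 mm tall, loose; origin at the centre of its underside
Things that resemble listed ones, but are neither listed nor needed, are in the scene too. What is meant by the label_roll is not black or pink, and is the smaller of those in its own colour.

How it is judged (in metres and radians):
On the way, in this order (a step that is already met when the one before it is completed fails the run):
1. the label roll rests in the saddle between the cheeks, its axis in line with the bushings, and has been let go (x of label_roll in the frame of dispenser between -0.006 and 0.006 m and y of label_roll in the frame of dispenser between -0.009 and 0.009 m and z of label_roll in the frame of dispenser between 0.046 and 0.058 m and angle between the y axis of label_roll and the y axis of dispenser, either way round below 0.2 rad and contact force between the fingers and label_roll below 0.1 N and linear speed of label_roll below 0.03 m/s), for 0.2 s.
2. the spindle, held by the gripper, has passed through the right bushing and its tip is in the roll's core (x of label_roll in the frame of dispenser between -0.006 and 0.006 m and y of label_roll in the frame of dispenser between -0.009 and 0.009 m and z of label_roll in the frame of dispenser between 0.046 and 0.058 m and angle between the y axis of label_roll and the y axis of dispenser, either way round below 0.2 rad and x of spindle_tip in the frame of dispenser between -0.005 and 0.005 m and z of spindle_tip in the frame of dispenser between 0.047 and 0.057 m and contact force between the fingers and spindle above 1 N and y of spindle_tip in the frame of dispenser between -0.02 and 0.05 m), for 0.05 s.
At the end, for the whole second after the job is handed in: Roll in the saddle (within 6 mm, 9 mm sideways, axis within 0.2 rad) and not gripped; spindle from the right through both bushings and the core, tip 10 mm or more out on the left, in line within 5 mm and 0.07 rad, still, gripped (over 1 N), under 12 N on the dispenser (x of label_roll in the frame of dispenser between -0.006 and 0.006 m and y of label_roll in the frame of dispenser between -0.009 and 0.009 m and z of label_roll in the frame of dispenser between 0.046 and 0.058 m and angle between the y axis of label_roll and the y axis of dispenser, either way round below 0.2 rad and x of spindle_tip in the frame of dispenser between -0.005 and 0.005 m and z of spindle_tip in the frame of dispenser between 0.047 and 0.057 m and contact force between the fingers and spindle above 1 N and y of spindle_tip in the frame of dispenser between 0.053 and 0.072 m and y of spindle in the frame of dispenser below -0.06 m and angle between the y axis of spindle and the y axis of dispenser, either way round below 0.07 rad and contact force between spindle and dispenser below 12 N and linear speed of spindle below 0.02 m/s and contact force between the fingers and label_roll below 0.1 N); the arm keeps its last pose, push and grip.
It fails at once if the spindle is forced: it presses on the dispenser with more than 40 N (contact force between spindle and dispenser above 40 N).
It fails at once if the clear tub with used tubes is pushed more than 30 mm from its place (distance of tube_cup from where it was at the start of the episode above 0.03 m).
It fails at once if the lancet carton is pushed more than 30 mm from its place (distance of lancet_box from where it was at the start of the episode above 0.03 m).
It fails at once if the clear jar is pushed more than 30 mm from its place (distance of sample_jar from where it was at the start of the episode above 0.03 m).
It also fails if it takes over 58 s, if anything falls off the work surface, if the arm or the gripper's body presses on something with over 40 N, if the wrist force passes 120 N, or if a joint passes its speed limit or range.

## Robot

A 6-joint arm with a two-finger parallel gripper is mounted at the origin on a cart in front of the work surface, level with it; the furniture and walls round the work are solid. World frame = base frame: x ahead of the robot, y to its left, z up, the work surface at z = 0. Lengths are in mm, angles in rad, forces in N, time in s.
With the tool pointing down it reaches from about 350 to 775 mm from the base axis. Payload 7.3 kg.
Tool frame: the origin (TCP) lies at the very end of the fingers, on their centre line; the grasp point (between the pads) lies 19 mm behind it (bot.grip_point_offset is the distance from the TCP to the grasp point, in mm); z points along the fingers, y is the line along which they close (so a half turn about z gives the same grasp; the last joint's range is limited). The gripper opens to 92 mm and grips with 3 to 60 N. Pads are 19 mm wide; open, the fingers measure 130 mm over their backs; the gripper's body (75 mm by 190 mm) begins 47 mm behind the grasp point.
Start: joints at [1.1, 0.342, 1.524, -0, 1.275, -0.146], TCP at [167.525, 497.577, 199.741] pointing down, gripper open.
Joint ranges: [-2.53, 2.53], [-0.77, 2.02], [0.04, 2.7], [-1, 4.14], [0.28, 2.66], [-3.11, 3.11]. Speed limits (rad/s): [2.57, 2.57, 3.14, 3.14, 3.14, 3.14].

## Interface

Orientations are given as [roll, pitch, yaw] about the fixed x, y, z axes, in that order (R = Rz(yaw) Ry(pitch) Rx(roll)).
In Python, from plant import bot gives the robot as it stands. The module is installed in compiled form; this text tells all that it offers.
- The arm moves only by the shell command python3 -m jog 'ROWS' [OPENING]. ROWS is JSON, a list of rows, each a list of 6 numbers: the shift along the tool's x, y, z in mm, then the turn, a rotation vector about the tool's x, y, z in rad. In form: [[dx, dy, dz, rx, ry, rz], ...]. A call has 1 to 12 rows; each row shifts and turns the commanded pose from where the row before left it, along the tool's axes as they then stand; what a row does not reach is not made up. A row lasts 1/10 s, in which the tool goes at most 50 mm and 8.59 degrees, less where a joint would pass 70% of its speed; a pose out of reach is approached as far as the arm can. A call with a gripper value outside its range is refused whole. OPENING is the opening in per cent of the stroke, from 0 (shut) to 100 (fully open), set as the call begins (- or left out, the last holds). The fingers move at their own pace and stop on an object; the grip force is fixed at half the most. Time passes only in rows, so rows that do not move let the fingers close. It gives the time, the measured TCP pose, the force, the opening and the grip force at its end, in the units of the state.
- bot.get_obs(): the state, without advancing time (a new reading comes with each control period).
- bot.capture(name): name is "side" or "top"; returns the picture (384x512x3 uint8, red, green, blue); there is no depth.
- bot.camera_model(name): a dict with "fx", "fy", "cx", "cy" (pixels), "dist_coeffs" ([k1, k2, p1, p2, k3] as OpenCV has them; the pictures are not rectified), "position" and "orientation" of the camera in the world. Camera axes: x right, y down, z forward; pixel columns grow to the right and rows downward; lengths in mm; the calibration is good to about 2 mm. A picture is of the moment at which its call begins. camera_model takes no time and is no camera call.
- bot.close_job(): hands the job in; it is judged then, once.
Trained networks look in the newest picture that a camera, given by its name, has taken for a name from the list of things; names that differ only in an ending like _2 or _b are one class to them, and where a whole thing is asked for, a point or a joint stands for the part that bears it (a point fixed in the world has none). Each returns a list of dicts, best first, with "p" (0 to 1); they miss things now and then, are a little off and sometimes report something else, mostly with a low value. They report only what shows in the picture. A call takes as long as a camera call. They do not tell look-alikes from the thing itself.
- bot.outline_of(target, camera): "mask" (384x512 bool, what is visible of it) and "pixel" ([column, row] in pixels, amid what is visible of it).
The state is a dict: "time": time; "joint_positions": joint angles; "dq": joint speeds; "tau": joint torques, N m; "tool_pos": TCP position; "tcp_rot": TCP orientation; "contact_force": force on the tool from outside, world axes, zero at the start; "moment": the same for the moment, N m; "grip_width": finger opening in mm; "finger_force": force on a finger pad.
Only numpy, scipy, OpenCV 4.12 (cv2) and the standard library are available. Lean on these libraries where they do the work, as an engineer would, in place of code of your own. Each camera call takes 0.05 s, during which the arm holds its last target. There are 200 camera calls.

## Working session

There is one attempt and no reset: what is moved stays moved. The work goes in short steps, Python scripts to look and compute and a shell command to move; the robot and the scene stay as the last step left them, time stands still between calls to the robot, and variables do not carry over. Pictures are saved under pics/ and viewed, at most 10 in all, crops included, and the job is handed in when it is done.

```bash
mkdir -p pics
cat > h.py <<'E'
import numpy as np, cv2
from plant import bot
from scipy.spatial.transform import Rotation as R
def cam(n):
    m=bot.camera_model(n); K=np.array([[m['fx'],0,m['cx']],[0,m['fy'],m['cy']],[0,0,1]],float)
    o=np.array(m['orientation'],float)
    Rm=o if o.shape==(3,3) else R.from_euler('xyz',o).as_matrix()
    return K,np.array(m['dist_coeffs'],float),np.array(m['position'],float),Rm
def ray(n,px):
    K,d,p,Rm=cam(n); u=cv2.undistortPoints(np.array(px,float).reshape(-1,1,2),K,d).reshape(-1,2)
    v=np.c_[u,np.ones(len(u))]@Rm.T
    return p,v/np.linalg.norm(v,axis=1)[:,None]
def onz(n,px,z):
    p,v=ray(n,px); return p+v*((z-p[2])/v[:,2])[:,None]
def proj(n,X):
    K,d,p,Rm=cam(n); r,_=cv2.Rodrigues(Rm.T)
    return cv2.projectPoints(np.array(X,float).reshape(-1,1,3),r,-Rm.T@p,K,d)[0].reshape(-1,2)
def tri(pa,pb):
    (p,v),(q,w)=ray('side',pa),ray('top',pb); v=v[0];w=w[0]
    s=np.linalg.lstsq(np.c_[v,-w],q-p,rcond=None)[0]; a=p+s[0]*v;b=q+s[1]*w
    return (a+b)/2,np.linalg.norm(a-b)
E
python3 - <<'E'
from h import *
for n in ('side','top'):
    im=bot.capture(n); cv2.imwrite(f'pics/{n}0.png',im[:,:,::-1]); print(n,bot.camera_model(n))
    for t in ('dispenser','label_roll','spindle','tube_cup','lancet_box','sample_jar'):
        for o in bot.outline_of(t,n):
            ys,xs=np.where(o['mask']); print(t,round(o['p'],2),np.round(o['pixel']),xs.min() if len(xs) else 0,xs.max(),ys.min(),ys.max(),len(xs))
print(bot.get_obs())
E
```

```text
side {'fx': 381.9286619458202, 'fy': 381.9286619458202, 'cx': 257.04246000684645, 'cy': 191.38064688762202, 'dist_coeffs': array([-0.00862622,  0.        ,  0.        ,  0.        ,  0.        ]), 'position': array([420.08764061, 743.52467052, 551.80845524]), 'orientation': array([-2.04638779,  0.02364898, -2.9894099 ])}
dispenser 0.7 [268. 268.] 234 306 236 290 2637
label_roll 0.85 [250. 187.] 240 259 177 200 381
label_roll 0.7 [218. 184.] 207 229 172 192 371
label_roll 0.66 [286. 174.] 268 295 160 189 596
label_roll 0.59 [186. 211.] 171 203 175 229 957
label_roll 0.58 [238. 205.] 223 247 191 215 447
spindle 0.55 [302. 208.] 292 307 190 224 189
tube_cup 0.92 [186. 209.] 169 202 179 229 962
lancet_box 0.81 [320. 168.] 309 333 158 181 490
sample_jar 0.95 [260. 153.] 255 272 137 172 610
sample_jar 0.56 [318. 170.] 309 334 158 181 497
top {'fx': 366.479091793749, 'fy': 366.479091793749, 'cx': 258.87365232731065, 'cy': 193.3299534899513, 'dist_coeffs': array([0.0305645, 0.       , 0.       , 0.       , 0.       ]), 'position': array([ 387.50222965, -157.57329482, 1089.26606839]), 'orient
[... 468 characters left out ...]
9 166 193 633
{'time': 0.7, 'joint_positions': array([ 1.09998552e+00,  3.41974437e-01,  1.52412476e+00,  3.59537563e-05,
        1.27539506e+00, -1.45967914e-01]), 'dq': array([-0.00065132, -0.00137103,  0.00035504, -0.00019343, -0.00041341,
       -0.0015105 ]), 'tau': array([-2.46845602e-04, -4.31026411e+01, -2.44445908e+01,  7.16617797e-02,
        4.82541102e-02,  6.38237725e-05]), 'tool_pos': array([167.51655694, 497.57113121, 199.74512698]), 'tcp_rot': array([ 3.14149030e+00, -1.97201904e-05,  2.81673929e+00]), 'contact_force': array([-0.2986311 ,  0.61060965,  0.77601755]), 'moment': array([ 0.05498175, -0.03083356,  0.01166616]), 'finger_force': 0.0, 'grip_width': 92.26586263315049}
```

Run:
```python
import cv2
a=cv2.imread('pics/side0.png')[120:300,150:350]; b=cv2.imread('pics/top0.png')[90:270,140:390]
cv2.imwrite('pics/s1.png',cv2.resize(a,None,fx=3.3,fy=3.3,interpolation=2)); cv2.imwrite('pics/t1.png',cv2.resize(b,None,fx=3.2,fy=3.2,interpolation=2))
```

```text
(no output)
```

View pics/s1.png

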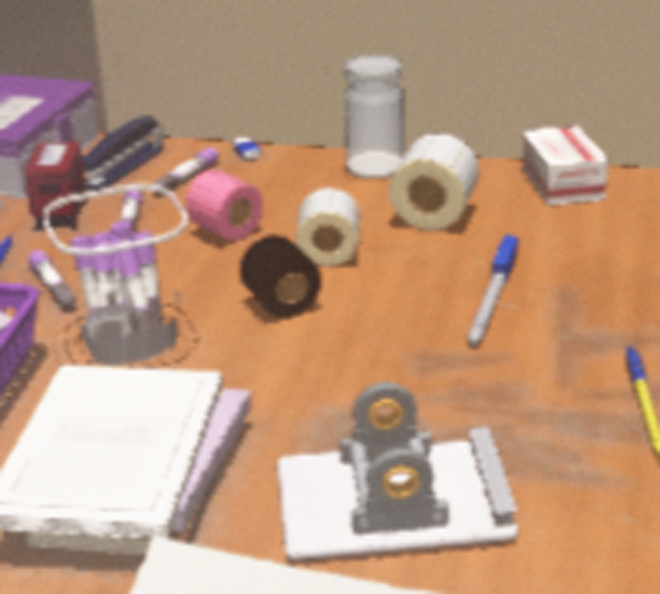

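View pics/t1.png

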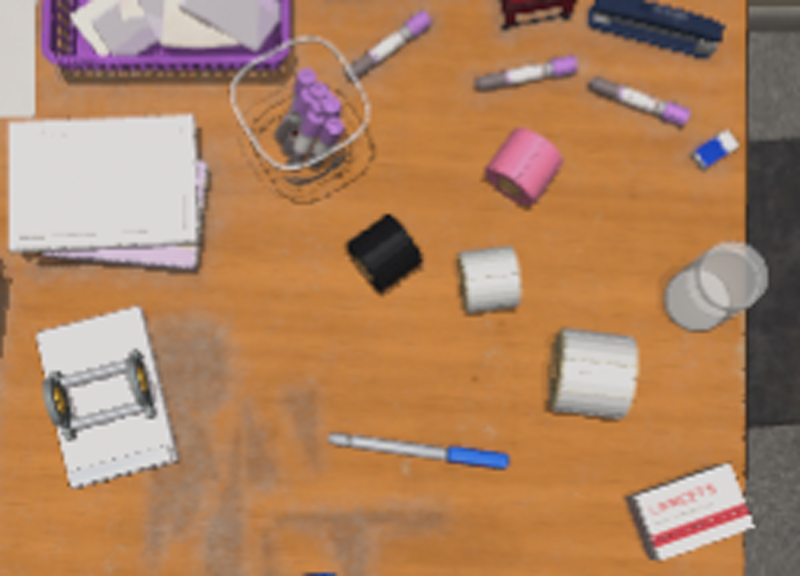

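Candidates: small white roll, top (292,177), side (250,187). Large white roll, top (325,208), side (286,174). Pink roll, top (302,143). Black roll, top (260,167). By the description I choose the small white one. The spindle lies at top (243–298, 225–236), with its tip to the left. The dispenser is at top (169,212) and side (268,268). Next I fit poses by silhouette in both views.

```bash
cat > fit.py <<'E'
from h import *
from scipy.optimize import minimize
def box(x0,x1,y0,y1,z0,z1): return np.array([[x,y,z] for x in(x0,x1) for y in(y0,y1) for z in(z0,z1)],float)
def cyl(r,y0,y1,n=32):
    a=np.linspace(0,2*np.pi,n); return np.array([[r*np.cos(t),y,r*np.sin(t)] for t in a for y in(y0,y1)])
def cheek(c):
    a=np.linspace(0,np.pi,16); p=[[22*np.cos(t),52+22*np.sin(t)] for t in a]+[[22,13],[-22,13]]
    return np.array([[x,y,z] for x,z in p for y in(c-4,c+4)])
PARTS={'label_roll':[cyl(28,-25,25)],
'dispenser':[box(-75,75,-50,50,0,13),box(-71,-63,-50,50,0,26),cheek(-37),cheek(37)],
'spindle':[cyl(6,28,130),np.r_[cyl(6,129,130),cyl(3.5,137,138)],box(-7,7,-28,28,-6,16)]}
S=4
def render(name,q,cam_,sh=(384,512)):
    x,y,z,yaw=q; Rz=R.from_euler('z',yaw).as_matrix(); im=np.zeros((sh[0]*S,sh[1]*S),np.uint8)
    for P in PARTS[name]:
        p=(proj(cam_,P@Rz.T+[x,y,z])+.5)*S-.5
        cv2.fillConvexPoly(im,cv2.convexHull(np.round(p).astype(np.int32)),1)
    return im
def fit(name,masks,q0,step,zfree=True):
    M={c:cv2.resize(m.astype(np.float32),None,fx=S,fy=S,interpolation=cv2.INTER_LINEAR)>.5 for c,m in masks.items()}
    def f(d):
        q=np.array(q0,float)+np.array([d[0],d[1],d[3] if zfree else 0,d[2]/100]); s=0
        for c in M:
            r=render(name,q,c)>0; s+=1-(r&M[c]).sum()/(r|M[c]).sum()
        return s
    n=4 if zfree else 3
    best=minimize(f,np.zeros(n),method='Nelder-Mead',options=dict(initial_simplex=np.vstack([np.zeros(n),np.diag([step,step,15,step][:n])]),maxiter=160,xatol=.1,fatol=1e-4))
    d=best.x; return np.array(q0)+[d[0],d[1],d[3] if zfree else 0,d[2]/100],best.fun
def pick(name,c,px):
    L=bot.outline_of(name,c); return min(L,key=lambda o:np.hypot(*(np.array(o['pixel'])-px)))['mask'] if L else None
E
cat > m.py <<'E'
from fit import *
J={'label_roll':((250,187),(291,176),28,.1),'dispenser':((268,268),(169,212),0,.24),'spindle':((302,208),(272,231),6,-.13)}
ov={c:bot.capture(c)[:,:,::-1].copy() for c in('side','top')}
ov={c:cv2.resize(v,None,fx=S,fy=S,interpolation=2) for c,v in ov.items()}
for n,(s,t,z,yaw) in J.items():
    m={c:pick(n,c,p) for c,p in(('side',s),('top',t))}
    q0=[*onz('top',[t],z+15)[0][:2],z,yaw]
    if n=='spindle': q0[1]-=50
    for zf in(True,False):
        q,e=fit(n,m,q0,8,zf); print(n,zf,np.round(q,3),round(e,3))
    for c in m:
        r=render(n,q,c); k,_=cv2.findContours(r,0,1); cv2.drawContours(ov[c],k,-1,(0,255,0),1)
cv2.imwrite('pics/os.png',ov['side'][160*S:300*S,200*S:330*S]); cv2.imwrite('pics/ot.png',cv2.resize(ov['top'][145*S:250*S,145*S:310*S],None,fx=1.2,fy=1.2))
E
python3 m.py
```

```text
label_roll True [ 6.12229e+02 -2.75854e+02  3.04930e+01  1.16000e-01] 0.158
label_roll False [ 6.12208e+02 -2.76330e+02  2.80000e+01  1.18000e-01] 0.17
dispenser True [5.08266e+02 7.56170e+01 3.40400e+00 2.50000e-01] 0.125
dispenser False [5.08038e+02 7.58720e+01 0.00000e+00 2.48000e-01] 0.132
spindle True [ 4.48474e+02 -2.64370e+02  6.98300e+00 -1.45000e-01] 0.399
spindle False [ 4.48378e+02 -2.65118e+02  6.00000e+00 -1.46000e-01] 0.399
```

View pics/os.png

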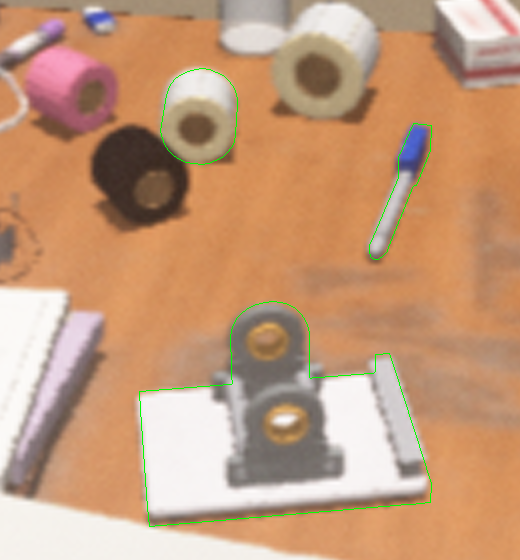

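View pics/ot.png

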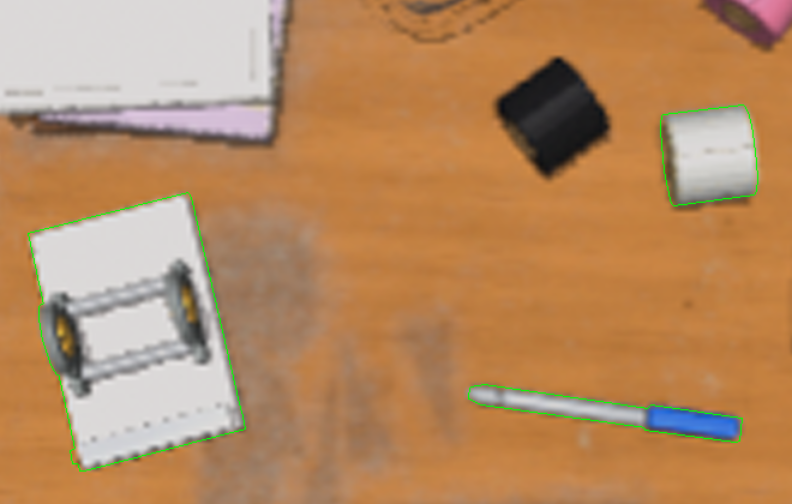

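The outlines fit to about 1 px. The roll is the small white one, which was the choice. The heights left free came out at 30, 3 and 7 mm, against 28, 0 and 6 expected. I turn the wrist first.

```bash
cat > go.py <<'E'
# go.py x y z yaw : shift in present tool axes, and rotation vector to the pointing-down pose
import sys; from h import *
x,y,z,yaw=map(float,sys.argv[1:5]); o=bot.get_obs(); A=R.from_euler('xyz',o['tcp_rot'])
T=R.from_euler('xyz',[np.pi,0,yaw])
print('t',round(o['time'],2),'pos',np.round(o['tool_pos'],1),'rot',np.round(o['tcp_rot'],3),'q',np.round(o['joint_positions'],2))
print('shift',np.round(A.inv().apply(np.array([x,y,z])-o['tool_pos']),1),'turn',np.round((A.inv()*T).as_rotvec(),3), 'F',np.round(o['contact_force'],1),o['grip_width'],o['finger_force'])
E
python3 -m jog '[[0,0,0,0,0,0.141],[0,0,0,0,0,0.141],[0,0,0,0,0,0.141],[0,0,0,0,0,0.141],[0,0,0,0,0,0.141],[0,0,0,0,0,0.141],[0,0,0,0,0,0.141],[0,0,0,0,0,0.141]]' 85; python3 go.py 612 -276 150 1.689
```

```text
time: 1.9
tool_pos: [167.5, 497.6, 199.7]
tcp_rot: [3.142, -0.0, 1.683]
contact_force: [-0.7, 0.9, 0.1]
grip_width: 78.0
finger_force: 0.0
t 1.9 pos [167.5 497.6 199.7] rot [ 3.142 -0.     1.683] q [1.1  0.34 1.52 0.   1.28 0.99]
shift [-818.5  355.1   49.7] turn [ 0.    -0.    -0.006] F [-0.7  0.9  0.1] 78.0491982404788 0.0
```

```bash
python3 -m jog '[[-34,14.8,2,0,0,0],[-34,14.8,2,0,0,0],[-34,14.8,2,0,0,0],[-34,14.8,2,0,0,0],[-34,14.8,2,0,0,0],[-34,14.8,2,0,0,0],[-34,14.8,2,0,0,0],[-34,14.8,2,0,0,0],[-34,14.8,2,0,0,0],[-34,14.8,2,0,0,0],[-34,14.8,2,0,0,0],[-34,14.8,2,0,0,0]]' && python3 -m jog '[[-34,14.8,2,0,0,0],[-34,14.8,2,0,0,0],[-34,14.8,2,0,0,0],[-34,14.8,2,0,0,0],[-34,14.8,2,0,0,0],[-34,14.8,2,0,0,0],[-34,14.8,2,0,0,0],[-34,14.8,2,0,0,0],[-34,14.8,2,0,0,0],[-34,14.8,2,0,0,0],[-34,14.8,2,0,0,0],[0,0,0,0,0,0]]'; python3 go.py 612 -276 100 1.689
```

```text
time: 3.1
tool_pos: [392.6, 111.9, 175.9]
tcp_rot: [3.141, -0.0, 1.689]
contact_force: [0.6, 0.8, 0.2]
grip_width: 78.2
finger_force: 0.0
time: 4.3
tool_pos: [598.6, -242.9, 152.3]
tcp_rot: [-3.142, 0.001, 1.686]
contact_force: [-0.7, 0.2, -0.8]
grip_width: 78.1
finger_force: 0.0
t 4.3 pos [ 598.6 -242.9  152.3] rot [-3.142e+00  1.000e-03  1.686e+00] q [-0.5   0.6   1.23 -0.    1.31 -0.62]
shift [-34.4   9.5  52.3] turn [-0.     0.001 -0.003] F [-0.7  0.2 -0.8] 78.09782576989804 0.0
```

Next I move above the roll, then down to TCP z = 9. The opening is 78 mm against a 56 mm roll, which leaves ±11 mm.

```bash
python3 -m jog '[[-17,5,0,0,0,0],[-17.4,4.5,0,0,0,0],[0,0,25,0,0,0],[0,0,25,0,0,0],[0,0,25,0,0,0],[0,0,25,0,0,0],[0,0,20,0,0,0],[0,0,15,0,0,0],[0,0,8,0,0,0],[0,0,0,0,0,0]]'; python3 go.py 612 -276 9 1.689
```

```text
time: 5.3
tool_pos: [610.6, -271.4, 9.9]
tcp_rot: [-3.14, -0.001, 1.689]
contact_force: [0.5, 0.4, 0.8]
grip_width: 78.1
finger_force: 0.0
t 5.3 pos [ 610.6 -271.4    9.9] rot [-3.140e+00 -1.000e-03  1.689e+00] q [-0.53  0.78  1.3   0.    1.06 -0.65]
shift [-4.7  0.8  0.9] turn [-0.001 -0.001  0.   ] F [0.5 0.4 0.8] 78.10985829201468 0.0
```

```bash
python3 -m jog '[[0,0,0,0,0,0],[0,0,0,0,0,0],[0,0,0,0,0,0],[0,0,0,0,0,0],[0,0,0,0,0,0],[0,0,0,0,0,0],[0,0,0,0,0,0],[0,0,0,0,0,0]]' 30; python3 go.py 612 -276 160 1.819
```

```text
time: 6.1
tool_pos: [612.2, -272.3, 11.8]
tcp_rot: [3.139, 0.001, 1.689]
contact_force: [3.2, 1.2, 4.4]
grip_width: 50.6
finger_force: 29.3
t 6.1 pos [ 612.2 -272.3   11.8] rot [3.139e+00 1.000e-03 1.689e+00] q [-0.53  0.78  1.3   0.    1.06 -0.65]
shift [  -3.9   -0.3 -148.2] turn [ 0.002  0.002 -0.13 ] F [3.2 1.2 4.4] 50.609176947165864 29.3455619586166
```

Width is 50.6 mm where 56 was expected. I lift a little and look.

```bash
python3 -m jog '[[0,0,-10,0,0,0],[0,0,-20,0,0,0],[0,0,-20,0,0,0],[0,0,-20,0,0,0],[0,0,-10,0,0,0],[0,0,0,0,0,0]]'
python3 - <<'E'
from h import *
o=bot.get_obs(); g=o['tool_pos']+[0,0,19]; L=[]
for c in('side','top'):
    im=bot.capture(c)[:,:,::-1]; p=proj(c,[g])[0].astype(int); print(c,p)
    L.append(cv2.resize(im[max(0,p[1]-40):p[1]+40,p[0]-48:p[0]+48].copy(),(480,400),interpolation=2))
cv2.imwrite('pics/g1.png',cv2.resize(np.hstack(L),(800,333)))
E
```

```text
time: 6.7
tool_pos: [611.4, -272.3, 92.1]
tcp_rot: [3.14, 0.001, 1.689]
contact_force: [-0.2, -0.2, -0.6]
grip_width: 50.1
finger_force: 28.4
side [248 163]
top [293 170]
```

View pics/g1.png

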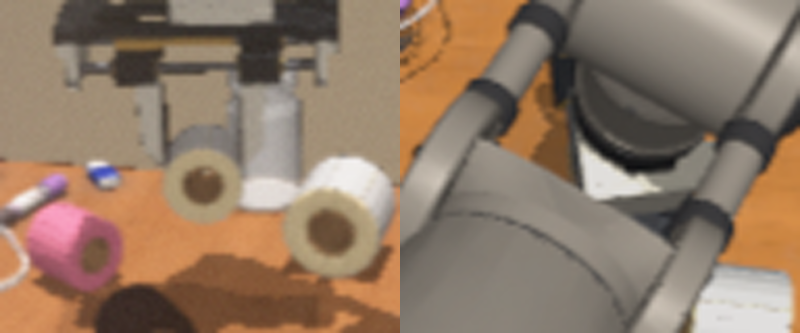

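Run:
```python
from fit import *
o=bot.get_obs(); t=o['tool_pos']; 
im=bot.capture('side')[:,:,::-1].copy(); m=pick('label_roll','side',(248,163))
ys,xs=np.where(m); print(xs.min(),xs.max(),ys.min(),ys.max())
q=[*t[:2],t[2]+19,.118]
from scipy.optimize import minimize
M=cv2.resize(m.astype(np.float32),None,fx=S,fy=S)>.5
for z in np.arange(70,125,5):
    for x in (0,):
        r=render('label_roll',[q[0],q[1],z,.118],'side')>0; print(z,round((r&M).sum()/(r|M).sum(),3))
I=cv2.resize(im,None,fx=S,fy=S,interpolation=2)
for z,c in((0,(0,0,255)),(19,(255,0,255))):
  for s in(-1,1):
    p=proj('side',[t+[s*25*np.cos(.118),s*25*np.sin(.118),z]])[0]; cv2.circle(I,tuple(int(v) for v in (p+.5)*S),3,c,-1)
k,_=cv2.findContours(render('label_roll',q,'side'),0,1); cv2.drawContours(I,k,-1,(0,255,0),1)
cv2.imwrite('pics/g2.png',cv2.resize(I[120*S:205*S,205*S:300*S],None,fx=1.6,fy=1.6,interpolation=2))
```

```text
240 258 153 176
70 0.252
75 0.311
80 0.376
85 0.451
90 0.536
95 0.627
100 0.728
105 0.842
110 0.936
115 0.822
120 0.701
```

View pics/g2.png

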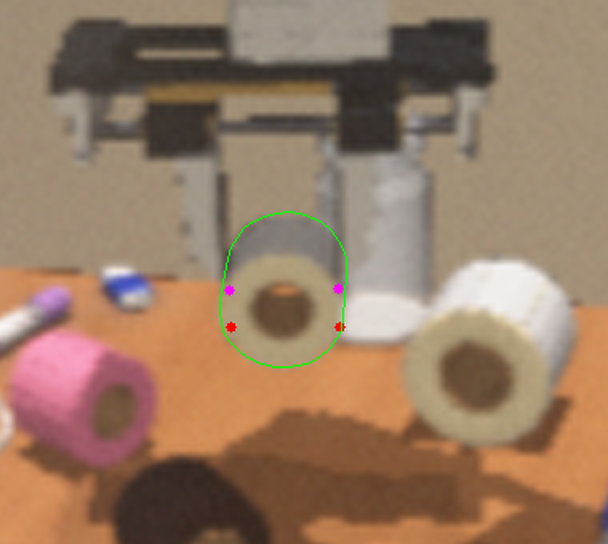

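The roll sits centred at the grasp point: the fit is best at z ≈ 110, which is TCP + 18. The opening reading is just compliant pads. I carry it to the saddle, with the TCP 4 mm to the left because the roll is held 4 mm off centre.

```bash
python3 -m jog '[[0,0,-20,0,0,0],[0,0,-25,0,0,0],[0,0,-15,0,0,0],[0,0,0,0,0,-0.065],[0,0,0,0,0,-0.065],[0,0,0,0,0,0]]'; python3 go.py 507 79.6 152 1.819
```

```text
time: 7.5
tool_pos: [610.6, -271.7, 149.6]
tcp_rot: [-3.14, -0.001, 1.819]
contact_force: [0.7, 0.0, -1.8]
grip_width: 49.7
finger_force: 28.4
t 7.5 pos [ 610.6 -271.7  149.6] rot [-3.140e+00 -1.000e-03  1.819e+00] q [-0.53  0.65  1.15  0.    1.34 -0.78]
shift [366.  -14.   -1.9] turn [-0.001 -0.001  0.   ] F [ 0.7  0.  -1.8] 49.716730694247396 28.383223072160035
```

```bash
python3 -m jog '[[15,-0.6,0,0,0,0],[30,-1.2,0,0,0,0],[38,-1.4,0,0,0,0],[38,-1.4,0,0,0,0],[38,-1.4,0,0,0,0],[38,-1.4,0,0,0,0],[38,-1.4,0,0,0,0],[38,-1.4,0,0,0,0],[38,-1.4,0,0,0,0],[30,-1.2,0,0,0,0],[20,-1,0,0,0,0],[5,-0.2,0,0,0,0]]'; python3 -m jog '[[0,0,0,0,0,0],[0,0,0,0,0,0]]'; python3 go.py 507 79.6 152 1.819
```

```text
time: 8.7
tool_pos: [506.6, 81.3, 150.3]
tcp_rot: [-3.14, -0.001, 1.82]
contact_force: [-0.0, -0.5, -1.1]
grip_width: 50.1
finger_force: 28.4
time: 8.9
tool_pos: [508.0, 78.7, 150.5]
tcp_rot: [-3.141, 0.0, 1.818]
contact_force: [-0.5, -0.1, -1.1]
grip_width: 50.2
finger_force: 28.4
t 8.9 pos [508.   78.7 150.5] rot [-3.141  0.     1.818] q [ 0.    0.37  1.63 -0.    1.14 -0.24]
shift [ 1.2 -0.7 -1.5] turn [-0.     0.    -0.001] F [-0.5 -0.1 -1.1] 50.17414324867446 28.384986879536882
```

```bash
python3 -m jog '[[1,-0.7,0,0,0,0],[0,0,20,0,0,0],[0,0,25,0,0,0],[0,0,20,0,0,0],[0,0,15,0,0,0],[0,0,10,0,0,0],[0,0,0,0,0,0]]'; python3 -m jog '[[0,0,8,0,0,0],[0,0,6,0,0,0],[0,0,4,0,0,0],[0,0,2,0,0,0],[0,0,2,0,0,0],[0,0,0,0,0,0]]'; python3 go.py 507 79.6 35 1.819
```

```text
time: 9.6
tool_pos: [506.1, 79.6, 59.5]
tcp_rot: [-3.139, -0.001, 1.818]
contact_force: [0.4, -0.3, -0.9]
grip_width: 50.1
finger_force: 28.4
time: 10.2
tool_pos: [506.7, 80.3, 38.6]
tcp_rot: [-3.142, -0.0, 1.819]
contact_force: [0.7, -0.3, -2.0]
grip_width: 50.1
finger_force: 28.4
t 10.2 pos [506.7  80.3  38.6] rot [-3.142 -0.     1.819] q [ 0.01  0.51  1.76  0.    0.87 -0.24]
shift [-0.7  0.1  3.6] turn [-0. -0. -0.] F [ 0.7 -0.3 -2. ] 50.128759930502454 28.38520978228189
```

```bash
python3 -m jog '[[0,0,1,0,0,0],[0,0,1,0,0,0],[0,0,1,0,0,0],[0,0,0.5,0,0,0],[0,0,0,0,0,0]]'
python3 - <<'E'
from fit import *
t=bot.get_obs()['tool_pos']; im=bot.capture('side')[:,:,::-1]
I=cv2.resize(im,None,fx=S,fy=S,interpolation=2)
for n,q in(('label_roll',[508,76,52,.248]),('dispenser',[508,76,0,.248])):
    k,_=cv2.findContours(render(n,q,'side'),0,1); cv2.drawContours(I,k,-1,(0,255,0),1)
cv2.imwrite('pics/p1.png',I[205*S:300*S,215*S:330*S])
E
```

```text
time: 10.7
tool_pos: [507.7, 80.3, 36.1]
tcp_rot: [3.139, 0.0, 1.819]
contact_force: [0.2, 0.8, 4.4]
grip_width: 49.7
finger_force: 29.1
```

View pics/p1.png

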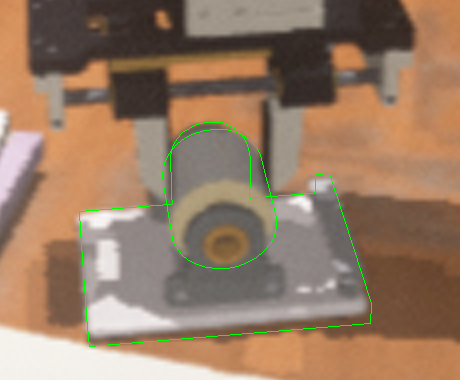

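The roll is between the cheeks with its face around the bushing, pixel (271,266). Contact is about 4–6 N upward. I release and rise.

```bash
python3 -m jog '[[0,0,0,0,0,0],[0,0,0,0,0,0],[0,0,0,0,0,0],[0,0,0,0,0,0],[0,0,0,0,0,0]]' 80; python3 -m jog '[[0,0,-8,0,0,0],[0,0,-20,0,0,0],[0,0,-30,0,0,0],[0,0,-30,0,0,0],[0,0,-20,0,0,0],[0,0,0,0,0,0.10],[0,0,0,0,0,0.15],[0,0,0,0,0,0.144],[0,0,0,0,0,0]]'; python3 go.py 448.4 -265 140 1.425
```

```text
time: 11.25
tool_pos: [506.6, 80.2, 35.1]
tcp_rot: [-3.141, -0.0, 1.819]
contact_force: [0.1, 0.1, -0.3]
grip_width: 73.1
finger_force: 0.0
time: 12.15
tool_pos: [506.8, 80.2, 143.8]
tcp_rot: [3.141, -0.0, 1.424]
contact_force: [-0.9, -0.1, 0.0]
grip_width: 73.5
finger_force: 0.0
t 12.15 pos [506.8  80.2 143.8] rot [ 3.141 -0.     1.424] q [0.01 0.37 1.64 0.   1.13 0.15]
shift [-350.1   -7.1    3.7] turn [ 0.001 -0.    -0.001] F [-0.9 -0.1  0. ] 73.4712022568914 0.0
```

```bash
python3 -m jog '[[-15,-0.3,0,0,0,0],[-30,-0.6,0,0,0,0],[-36,-0.7,0,0,0,0],[-36,-0.7,0,0,0,0],[-36,-0.7,0,0,0,0],[-36,-0.7,0,0,0,0],[-36,-0.7,0,0,0,0],[-36,-0.7,0,0,0,0],[-36,-0.7,0,0,0,0],[-30,-0.7,0,0,0,0],[-20,-0.4,0,0,0,0],[-3,-0.2,0,0,0,0]]' 50; python3 -m jog '[[0,0,0,0,0,0],[0,0,0,0,0,0]]'
python3 - <<'E'
from fit import *
m={}
for c in('side','top'): bot.capture(c)
for n,s,t,q0 in(('label_roll',(268,250),(169,207),[508,76,52,.248]),('spindle',(302,208),(272,231),[448.4,-265,6,-.146])):
    for c,p in(('side',s),('top',t)):
        a=pick(n,c,p)
        if a is None: print(n,c,'none'); continue
        ys,xs=np.where(a); print(n,c,a.sum(),xs.min(),xs.max(),ys.min(),ys.max())
        if n=='label_roll' and c=='top':
            print(fit(n,{c:a},q0,4,False))
E
python3 go.py 448.4 -265 3 1.425
```

```text
time: 13.35
tool_pos: [447.6, -267.9, 143.2]
tcp_rot: [-3.142, 0.001, 1.425]
contact_force: [-0.0, 0.7, 0.1]
grip_width: 45.9
finger_force: 0.0
time: 13.55
tool_pos: [448.6, -264.4, 143.2]
tcp_rot: [-3.141, -0.001, 1.426]
contact_force: [-0.4, -0.3, 0.5]
grip_width: 46.0
finger_force: 0.0
label_roll side 471 255 283 238 265
label_roll top 434 157 180 201 223
(array([5.07983925e+02, 7.82334105e+01, 5.20000000e+01, 2.50309992e-01]), np.float64(0.05010615711252653))
spindle side 146 292 306 191 223
spindle top 1348 151 193 185 242
t 13.85 pos [ 449.  -264.4  143.3] rot [ 3.142 -0.     1.426] q [-0.68  0.39  1.62  0.    1.13 -0.53]
shift [ -0.6  -0.5 140.3] turn [ 0.    -0.     0.001] F [0.4 0.3 0.3] 45.8277687936653 0.0
```

The roll is well placed, about 2 mm off in y. I go down on the handle.

```bash
python3 -m jog '[[-0.6,-0.5,20,0,0,0],[0,0,30,0,0,0],[0,0,30,0,0,0],[0,0,25,0,0,0],[0,0,20,0,0,0],[0,0,10,0,0,0],[0,0,4.5,0,0,0],[0,0,0,0,0,0],[0,0,0,0,0,0]]'; python3 -m jog '[[0,0,0,0,0,0],[0,0,0,0,0,0],[0,0,0,0,0,0],[0,0,0,0,0,0],[0,0,0,0,0,0],[0,0,0,0,0,0]]' 0; python3 go.py 448.4 -265 3 1.425
```

```text
time: 14.75
tool_pos: [448.9, -266.0, 4.6]
tcp_rot: [3.14, 0.001, 1.425]
contact_force: [0.3, 0.5, 0.1]
grip_width: 45.7
finger_force: 0.0
time: 15.35
tool_pos: [448.2, -265.5, 3.7]
tcp_rot: [3.142, -0.0, 1.425]
contact_force: [-0.1, 0.5, 0.0]
grip_width: 3.2
finger_force: 0.0
t 15.35 pos [ 448.2 -265.5    3.7] rot [ 3.142 -0.     1.425] q [-0.68  0.58  1.77  0.    0.8  -0.54]
shift [0.6 0.1 0.7] turn [ 0. -0. -0.] F [-0.1  0.5  0. ] 3.2281474971552537 0.0
```

```bash
python3 -m jog '[[0,0,0,0,0,0],[0,0,0,0,0,0],[0,0,0,0,0,0]]'
python3 - <<'E'
from fit import *
o=bot.get_obs(); t=o['tool_pos']
L=[]
for c in('side','top'):
    I=cv2.resize(bot.capture(c)[:,:,::-1],None,fx=S,fy=S,interpolation=2)
    k,_=cv2.findContours(render('spindle',[448.4,-265,6,-.146],c),0,1); cv2.drawContours(I,k,-1,(0,255,0),1)
    p=((proj(c,[t])[0]+.5)*S).astype(int); cv2.circle(I,tuple(int(v) for v in p),3,(0,0,255),-1)
    L.append(I[max(0,p[1]-180):p[1]+180,p[0]-200:p[0]+200])
cv2.imwrite('pics/h1.png',np.hstack(L))
E
```

```text
time: 15.65
tool_pos: [448.2, -265.5, 3.7]
tcp_rot: [-3.142, -0.0, 1.425]
contact_force: [0.2, -0.1, -0.2]
grip_width: 0.5
finger_force: 0.0
```

View pics/h1.png

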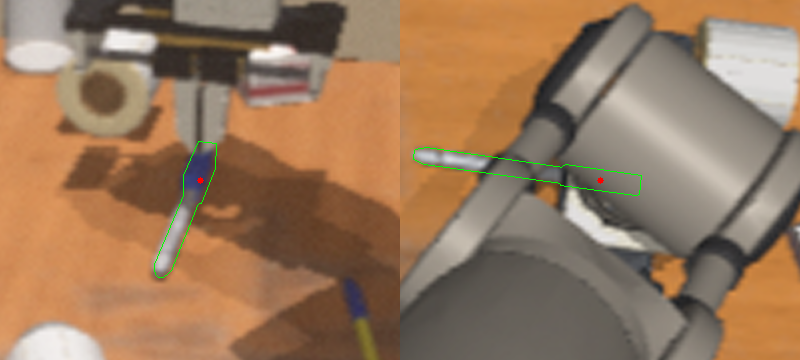

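The fingertips in the side view end about 9 px (≈30 mm) above the reported TCP, over the handle, so they closed on air. The roll's 50 mm chord agrees: it was held about 12 mm above its centre. The real finger ends are therefore ≈30 mm above what is reported. I open and go down further, watching the force.

```bash
python3 -m jog '[[0,0,0,0,0,0],[0,0,0,0,0,0],[0,0,0,0,0,0],[0,0,0,0,0,0]]' 45;  python3 -m jog '[[0,0,4,0,0,0],[0,0,4,0,0,0],[0,0,3,0,0,0],[0,0,3,0,0,0],[0,0,2,0,0,0],[0,0,2,0,0,0],[0,0,0,0,0,0]]'; python3 -m jog '[[0,0,2,0,0,0],[0,0,2,0,0,0],[0,0,0,0,0,0]]'
```

```text
time: 16.15
tool_pos: [448.3, -265.6, 3.7]
tcp_rot: [3.142, -0.0, 1.425]
contact_force: [0.4, 0.7, 0.5]
grip_width: 27.8
finger_force: 0.0
time: 16.85
tool_pos: [448.1, -265.4, -14.6]
tcp_rot: [-3.141, -0.0, 1.425]
contact_force: [-0.3, 0.0, -0.5]
grip_width: 41.3
finger_force: 0.0
time: 17.15
tool_pos: [448.1, -265.4, -18.5]
tcp_rot: [-3.141, -0.0, 1.425]
contact_force: [0.8, -0.9, -0.1]
grip_width: 41.3
finger_force: 0.0
```

```bash
python3 -m jog '[[0,0,2,0,0,0],[0,0,1.5,0,0,0],[0,0,0,0,0,0]]'; python3 -m jog '[[0,0,1.5,0,0,0],[0,0,0,0,0,0]]';python3 - <<'E'
from fit import *
t=bot.get_obs()['tool_pos']; I=cv2.resize(bot.capture('side')[:,:,::-1],None,fx=8,fy=8,interpolation=2)
for z in(0,25,31):
    for s in(-1,1):
        p=((proj('side',[t+[s*20*.989,-s*20*.145,z]])[0]+.5)*8).astype(int); cv2.circle(I,tuple(int(v) for v in p),2,(0,0,255),-1)
cv2.imwrite('pics/h2.png',I[p[1]-250:p[1]+250,p[0]-350:p[0]+350])
E
```

```text
time: 17.45
tool_pos: [448.1, -265.4, -22.0]
tcp_rot: [-3.141, -0.0, 1.425]
contact_force: [0.7, -0.1, 0.0]
grip_width: 41.2
finger_force: 0.0
time: 17.65
tool_pos: [448.2, -265.5, -23.5]
tcp_rot: [-3.141, -0.0, 1.425]
contact_force: [0.3, -0.3, -0.2]
grip_width: 41.4
finger_force: 0.0
```

View pics/h2.png

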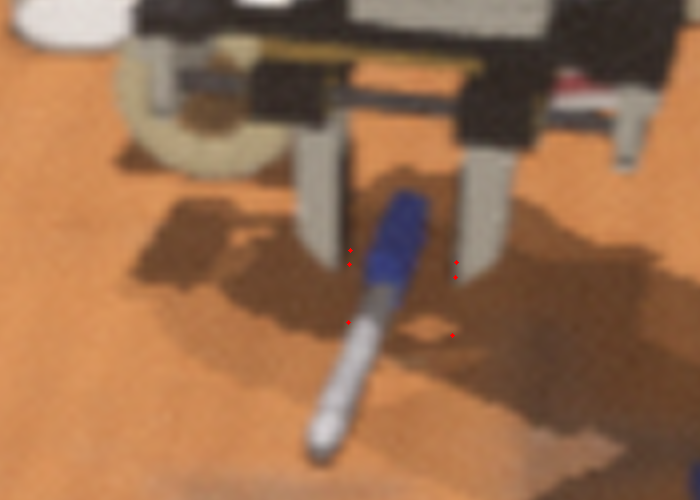

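The fingertips straddle the handle, left tip at (340,268) and right at (465,283) in the crop, roughly at desk level, so the real offset is ≈24 mm. I raise 1 mm and close.

```bash
python3 -m jog '[[0,0,-1,0,0,0],[0,0,0,0,0,0],[0,0,0,0,0,0],[0,0,0,0,0,0],[0,0,0,0,0,0],[0,0,0,0,0,0],[0,0,0,0,0,0]]' 0; python3 -m jog '[[0,0,0,0,0,0],[0,0,0,0,0,0]]'
```

```text
time: 18.4
tool_pos: [448.3, -265.6, -22.2]
tcp_rot: [3.141, 0.0, 1.425]
contact_force: [0.0, -0.0, 0.8]
grip_width: 13.8
finger_force: 30.0
time: 18.6
tool_pos: [448.3, -265.6, -22.3]
tcp_rot: [3.141, -0.0, 1.425]
contact_force: [0.3, -0.2, 0.6]
grip_width: 14.0
finger_force: 30.0
```

Gripped at 14 mm and 30 N. The axis is at TCP + 28 mm. I lift, turn and go to the line in front of the right bushing.

```bash
python3 -m jog '[[0,0,-10,0,0,0],[0,0,-20,0,0,0],[0,0,-25,0,0,0],[0,0,-25,0,0,0],[0,0,-15,0,0,0],[0,0,0,0,0,-0.1],[0,0,0,0,0,-0.1],[0,0,0,0,0,-0.1],[0,0,0,0,0,-0.094],[0,0,0,0,0,0]]'; python3 go.py 558.6 -123.7 73 1.819
```

```text
time: 19.6
tool_pos: [448.2, -265.5, 73.2]
tcp_rot: [3.141, 0.0, 1.82]
contact_force: [0.4, 0.7, -1.2]
grip_width: 13.9
finger_force: 30.0
t 19.6 pos [ 448.2 -265.5   73.2] rot [3.141 0.    1.82 ] q [-0.68  0.47  1.71  0.    0.96 -0.93]
shift [110.2 142.    0.2] turn [0.    0.    0.001] F [ 0.4  0.7 -1.2] 13.922894677838592 29.97502863407135
```

```bash
python3 -m jog '[[10,12,0,0,0,0],[15,20,0,0,0,0],[20,26,0,0,0,0],[20,26,0,0,0,0],[20,26,0,0,0,0],[15.2,20,0,0,0,0],[10,12,0,0,0,0],[0,0,0,0,0,0],[0,0,15,0,0,0],[0,0,20,0,0,0],[0,0,13,0,0,0],[0,0,0,0,0,0]]'; python3 -m jog '[[0,0,0,0,0,0],[0,0,0,0,0,0]]'; python3 go.py 558.6 -123.7 24 1.819
cat > sp.py <<'E'
from fit import *
o=bot.get_obs(); t=o['tool_pos']; yaw=o['tcp_rot'][2]-np.pi/2
q0=[t[0],t[1],t[2]+28.3,yaw]; print('pred',np.round(q0,3))
for c in('side','top'):
    im=bot.capture(c)
    P=proj(c,[q0[:3],np.array(q0[:3])+138*np.array([-np.sin(yaw),np.cos(yaw),0])]).mean(0)
    for o in bot.outline_of('spindle',c):
        ys,xs=np.where(o['mask']); print(c,round(o['p'],2),np.round(o['pixel']),len(xs),xs.min(),xs.max(),ys.min(),ys.max(),'pred',P.round())
    cv2.imwrite(f'pics/raw_{c}.png',im[:,:,::-1])
E
python3 sp.py
```

```text
time: 20.8
tool_pos: [557.0, -124.3, 22.9]
tcp_rot: [-3.138, -0.002, 1.817]
contact_force: [-0.6, -0.5, -1.2]
grip_width: 13.7
finger_force: 30.0
time: 21.0
tool_pos: [559.4, -124.4, 25.6]
tcp_rot: [3.14, 0.001, 1.818]
contact_force: [0.8, 0.2, -0.2]
grip_width: 13.8
finger_force: 30.0
t 21.0 pos [ 559.4 -124.4   25.6] rot [3.140e+00 1.000e-03 1.818e+00] q [-0.35  0.62  1.6   0.    0.92 -0.6 ]
shift [ 0.9 -0.6  1.6] turn [ 0.001  0.001 -0.001] F [ 0.8  0.2 -0.2] 13.828538719022735 29.976370632648468
pred [ 5.59355e+02 -1.24403e+02  5.39160e+01  2.47000e-01]
side 0.55 [267. 217.] 175 258 267 198 234 pred [262. 221.]
top 0.44 [222. 196.] 48 215 225 196 201 pred [217. 199.]
```

```bash
cat > chk.py <<'E'
from fit import *
# brass rings in the first pictures against model
Rz=R.from_euler('z',.248).as_matrix(); D=np.array([508.04,75.87,0])
def ring(y): return np.array([D+Rz@[r*np.cos(a),y,52+r*np.sin(a)] for r in(8,10.5) for a in np.linspace(0,6.28,40)])
for f,c in(('side0','side'),):
    im=cv2.imread(f'pics/{f}.png'); h=cv2.cvtColor(im,cv2.COLOR_BGR2HSV)
    for nm,y,ct in(('L',43,(271,266)),('Rin',-31,(267,245))):
        sub=np.s_[ct[1]-9:ct[1]+10,ct[0]-9:ct[0]+10]
        b=(h[sub][...,0]>10)&(h[sub][...,0]<26)&(h[sub][...,1]>110)
        ys,xs=np.where(b); 
        P=proj(c,ring(y))
        print(nm,'seen box',xs.min()+ct[0]-9,xs.max()+ct[0]-9,ys.min()+ct[1]-9,ys.max()+ct[1]-9,'mean',xs.mean()+ct[0]-9,ys.mean()+ct[1]-9,'model',P.min(0).round(1),P.max(0).round(1),P.mean(0).round(1))
im=cv2.imread('pics/raw_side.png').astype(int)
q=[559.4,-124.4,53.9-.6,.247]
r=cv2.resize(render('spindle',q,'side').astype(np.float32),(512,384),interpolation=cv2.INTER_AREA)
m=pick('spindle','side',(267,217))
for y in range(196,240,2):
    a=np.where(m[y])[0]; w=r[y]
    print(y,'mask',a.mean().round(1) if len(a) else None,len(a),'model',(w*np.arange(512)).sum()/max(w.sum(),1e-9),w.sum().round(1), im[y,256:274].sum(1)//3)
print('tip pred',proj('side',[np.array(q[:3])+138*np.array([-np.sin(.247),np.cos(.247),0])]))
E
python3 chk.py
```

```text
L seen box 266 276 261 270 mean 271.1034482758621 265.91379310344826 model [266.6 262.4] [276.7 270.5] [271.5 266.5]
Rin seen box 258 276 236 249 mean 267.1111111111111 242.8989898989899 model [262.7 241.8] [272.  249.6] [267.3 245.7]
196 mask None 0 model 259.3636363636364 0.7 [ 99 113 134 137 135 104  69 111 147 149 152 151 161 163 151 148 149 148]
198 mask 259.5 2 model 258.1914893617021 5.9 [ 97  69  73  74  84  75  68 110 146 151 151 149 148 151 146 150 146 143]
200 mask 259.5 4 model 258.43 6.2 [ 97  67  66  68  66  59  65 112 146 151 150 149 149 150 147 148 145 143]
202 mask 259.5 4 model 258.7692307692308 6.5 [ 97  66  66  66  71  63  66 111 144 149 148 148 145 149 149 148 145 143]
204 mask 260.0 5 model 258.97297297297297 6.9 [ 98  64  65  69  68  67  70 107 148 150 149 149 150 144 147 147 145 140]
206 mask 260.0 5 model 259.4054054054054 6.9 [115  69  66  72  74  71  71 111 147 151 151 152 148 149 146 145 143 146]
208 mask 260.5 6 model 259.6296296296296 6.8 [115  70  78  81  80  79  78 106 128 116 106 121 136 138 138 141 145 143]
210 mask 260.5 6 model 259.88235294117646 6
[... 1042 characters left out ...]
61 5.4 [ 81  82  79  81  87 131 176 193 185 150 113  81  82  78  78  80  82  90]
230 mask 264.5 4 model 263.82758620689657 5.4 [ 80  83  80  82  85 113 152 180 190 177 145 119 121 122 123 123 123 129]
232 mask 264.5 4 model 264.27272727272725 5.5 [ 83  84  81  79  82  93 134 182 201 202 166 111  87  99 119 121 125 130]
234 mask 265.0 3 model 264.5581395348837 5.4 [ 95  96  95  85  85  84 119 169 198 198 172 123  98  95  95  93  96  96]
236 mask None 0 model 264.9310344827586 3.6 [133 132 129 112  86  92 108 135 156 169 172 169 169 158 139 120 105  99]
238 mask None 0 model 0.0 0.0 [135 131 131 132 143 163 193 222 231 234 236 236 229 227 232 231 220 189]
tip pred [[265.09935422 235.85340303]]
```

The shaft is seen about 1 mm to −x of the model and the bushing about 0.7 mm to +x. I correct by 1 mm along tool y and 0.7 mm down, then advance to the bushing mouth.

```bash
python3 -m jog '[[0,1,0.7,0,0,0],[8,0,0,0,0,0],[7,0,0,0,0,0],[4,0,0,0,0,0],[3,0,0,0,0,0],[0,0,0,0,0,0]]'; python3 -m jog '[[2,0,0,0,0,0],[2,0,0,0,0,0],[2,0,0,0,0,0],[2,0,0,0,0,0],[0,0,0,0,0,0]]';  python3 -m jog '[[0,0,0,0,0,0]]'; python3 sp.py
```

```text
time: 21.85
tool_pos: [554.3, -101.7, 24.0]
tcp_rot: [3.142, -0.0, 1.82]
contact_force: [0.1, 0.4, -0.2]
grip_width: 13.5
finger_force: 30.0
time: 22.35
tool_pos: [552.4, -94.3, 24.0]
tcp_rot: [-3.142, -0.0, 1.819]
contact_force: [0.8, 0.4, -0.4]
grip_width: 13.9
finger_force: 30.0
time: 22.45
tool_pos: [552.5, -94.5, 24.0]
tcp_rot: [3.141, 0.0, 1.819]
contact_force: [0.5, -0.2, -0.4]
grip_width: 13.8
finger_force: 30.0
pred [ 5.52491e+02 -9.45410e+01  5.23230e+01  2.48000e-01]
side 0.74 [261. 217.] 153 259 267 204 235 pred [263. 228.]
side 0.64 [272. 272.] 1993 236 305 250 289 pred [263. 228.]
```

The tip is about 5 mm into the right bushing with no force. I continue.

```bash
python3 -m jog '[[2,0,0,0,0,0],[2,0,0,0,0,0],[2,0,0,0,0,0],[2,0,0,0,0,0],[0,0,0,0,0,0]]'; python3 -m jog '[[3,0,0,0,0,0],[3,0,0,0,0,0],[3,0,0,0,0,0],[3,0,0,0,0,0],[3,0,0,0,0,0],[0,0,0,0,0,0]]';  python3 -m jog '[[3,0,0,0,0,0],[3,0,0,0,0,0],[3,0,0,0,0,0],[3,0,0,0,0,0],[3,0,0,0,0,0],[3,0,0,0,0,0],[0,0,0,0,0,0],[0,0,0,0,0,0]]'; python3 go.py 520 0 24 1.819
```

```text
time: 23.15
tool_pos: [550.4, -86.4, 24.0]
tcp_rot: [-3.142, -0.0, 1.819]
contact_force: [0.8, 0.5, -0.9]
grip_width: 13.8
finger_force: 30.0
time: 23.75
tool_pos: [546.7, -71.8, 24.0]
tcp_rot: [-3.142, -0.0, 1.819]
contact_force: [0.0, -0.3, -0.3]
grip_width: 13.9
finger_force: 30.0
time: 24.55
tool_pos: [542.4, -54.7, 24.0]
tcp_rot: [3.141, 0.0, 1.819]
contact_force: [0.0, -0.1, -1.0]
grip_width: 13.8
finger_force: 30.0
t 24.55 pos [542.4 -54.7  24. ] rot [3.141 0.    1.819] q [-0.24  0.58  1.68  0.    0.88 -0.49]
shift [58.6 -8.3  0. ] turn [0. 0. 0.] F [ 0.  -0.1 -1. ] 13.833353358918792 29.97633934020996
```

```bash
python3 -m jog '[[3,0,0,0,0,0],[3,0,0,0,0,0],[3,0,0,0,0,0],[3,0,0,0,0,0],[3,0,0,0,0,0],[3,0,0,0,0,0],[3,0,0,0,0,0],[3,0,0,0,0,0],[0,0,0,0,0,0]]'; python3 -m jog '[[2,0,0,0,0,0],[2,0,0,0,0,0],[2,0,0,0,0,0],[0,0,0,0,0,0]]';  python3 -m jog '[[2,0,0,0,0,0],[2,0,0,0,0,0],[2,0,0,0,0,0],[0,0,0,0,0,0]]'; python3 -m jog '[[2,0,0,0,0,0],[2,0,0,0,0,0],[2,0,0,0,0,0],[0,0,0,0,0,0]]'
```

```text
time: 25.45
tool_pos: [536.3, -31.1, 24.0]
tcp_rot: [-3.142, -0.0, 1.819]
contact_force: [-0.2, 0.0, -1.2]
grip_width: 13.9
finger_force: 30.0
time: 25.85
tool_pos: [534.9, -25.5, 24.0]
tcp_rot: [-3.142, -0.0, 1.819]
contact_force: [-0.2, 0.3, -0.8]
grip_width: 13.3
finger_force: 30.0
time: 26.25
tool_pos: [533.4, -19.6, 24.0]
tcp_rot: [-3.142, -0.0, 1.819]
contact_force: [-0.0, 0.1, -1.1]
grip_width: 13.9
finger_force: 30.0
time: 26.65
tool_pos: [531.9, -13.8, 24.0]
tcp_rot: [-3.141, -0.0, 1.819]
contact_force: [0.6, 0.6, -0.5]
grip_width: 13.9
finger_force: 30.0
```

No contact force. The tip is just at the left mouth, and 16 mm remain.

```bash
python3 -m jog '[[2,0,0,0,0,0],[2,0,0,0,0,0],[2,0,0,0,0,0],[2,0,0,0,0,0],[0,0,0,0,0,0]]'; python3 -m jog '[[2,0,0,0,0,0],[2,0,0,0,0,0],[2,0,0,0,0,0],[2,0,0,0,0,0],[0,0,0,0,0,0],[0,0,0,0,0,0]]'
python3 - <<'E'
from fit import *
o=bot.get_obs(); t=o['tool_pos']; print(t,o['tcp_rot'],o['contact_force'],o['moment'])
yaw=o['tcp_rot'][2]-np.pi/2; q=[t[0],t[1],t[2]+28.3,yaw]; L=[]
for c,dx,dy in(('side',40,36),('top',40,36)):
    I=cv2.resize(bot.capture(c)[:,:,::-1],None,fx=5,fy=5,interpolation=2)
    for y in (43,61): 
        X=np.array([508,76,52])+R.from_euler('z',.248).apply([0,y,0]); p=proj(c,[X])[0]
        print(c,y,p.round(1)); cv2.circle(I,tuple(int(v) for v in (p+.5)*5),2,(0,0,255),-1)
    p=((p+.5)*5).astype(int); L.append(I[p[1]-180:p[1]+180,p[0]-200:p[0]+200])
cv2.imwrite('pics/f1.png',np.hstack(L))
E
```

```text
time: 27.15
tool_pos: [530.0, -6.0, 24.0]
tcp_rot: [-3.142, -0.0, 1.819]
contact_force: [-0.1, -0.4, -1.2]
grip_width: 13.9
finger_force: 30.0
time: 27.75
tool_pos: [528.2, 1.5, 24.0]
tcp_rot: [3.141, -0.0, 1.819]
contact_force: [0.7, 0.0, -0.8]
grip_width: 14.1
finger_force: 30.0
[528.17648477   1.48473714  24.02178802] [ 3.14149807e+00 -3.19728358e-05  1.81893960e+00] [ 0.65035407  0.00455462 -0.84109923] [-0.0948272   0.05155782 -0.01370649]
side 43 [271.7 266.5]
side 61 [272.8 272.1]
top 43 [154.5 215.6]
top 61 [148.2 217.2]
```

View pics/f1.png

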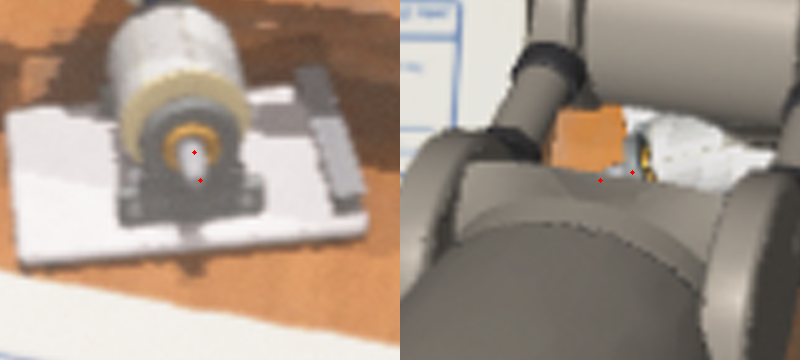

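The side view shows the tip out of the left bushing, ending at crop (197,187), just past the predicted 61 mm mark at (200,180). It is centred, the roll is seated and contact force is about 1 N. I hand it in.

```bash
python3 -m jog '[[0,0,0,0,0,0],[0,0,0,0,0,0],[0,0,0,0,0,0]]'; python3 -c "
from plant import bot; print(bot.close_job())"
```

```text
time: 28.15
tool_pos: [528.1, 1.4, 24.0]
tcp_rot: [3.142, -0.0, 1.819]
contact_force: [-0.5, -0.7, -0.6]
grip_width: 13.6
finger_force: 30.0
the job is handed in; nothing more can be done
None
```

I handed the job in at about 28 s (no verdict returned): the label roll is in the saddle and let go, and the spindle is through both bushings with its tip about 18 mm out on the left, still gripped at 30 N, with only about 1 N of outside force on the tool.

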